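# Put the weighing shelf back in order

### The arm

A 6-joint arm with a two-finger parallel gripper is mounted at the origin on the work surface. World frame = base frame: x ahead of the robot, y to its left, z up, the work surface at z = 0. Lengths are in m, angles in rad, forces in N, time in s.
With the tool pointing down it reaches from about 0.25 to 0.775 m from the base axis. Payload 4 kg.
Tool frame: the origin (TCP) lies on the front face of the gripper's body, between the roots of the fingers; the fingertips stand 73 mm ahead of it and the grasp point (between the pads) lies 54 mm ahead of it; z points along the fingers, y is the direction in which the jaws open and shut (so a half turn about z gives the same grasp; the last joint's range is limited). The gripper opens to 85 mm and grips with 20 to 120 N. Pads are 22 mm wide; open, the fingers measure 114 mm over their backs; the gripper's body (76 mm by 85 mm) begins 54 mm behind the grasp point. The pads swing forward as they close: fully open they stand 13 mm farther back than shut.
Start: joints at [1.193, 0.087, 1.371, -0, 1.684, -0.103], TCP at [0.149, 0.529, 0.304] pointing down, gripper open.
Joint ranges: [-3.1, 3.1], [-0.76, 2.03], [0.27, 2.55], [-1.08, 4.22], [0.17, 2.65], [-2.57, 2.57]. Speed limits (rad/s): [2.79, 2.79, 3.14, 3.14, 3.14, 3.14].

### API

Orientations are given as a rotation vector (axis times angle).
In Python, from workcell import manip gives the robot as it stands. The module is installed in compiled form; this text tells all that it offers.
- The arm moves only by the tool arm_command, never from a script. Its argument "moves" is one flat list of numbers, 5 for each row, row after row: the shift along the world's x, y, z scaled (see below), then the turn about the world's z scaled (see below), then the opening, from -1 (shut) to 1 (fully open). A call has 1 to 12 rows; each row shifts and turns the commanded pose from where the row before left it; what a row does not reach is not made up. The controller multiplies each number of a shift by 750 mm and each number of a turn by 6 degrees. A row lasts 1/12 s, in which the tool goes at most 41.7 mm and 7.16 degrees, less where a joint would pass 70% of its speed; a pose out of reach is approached as far as the arm can. A call with a number of a shift or a turn outside -1 to 1 is refused whole. A call with a gripper value outside its range is refused whole. The fingers move at their own pace and stop on an object; "squeeze" is the grip in N (left out, the last holds). Time passes only in rows, so rows that do not move let the fingers close. It gives the time, the measured TCP pose, the force and the opening at its end, in the units of the state.
- manip.get_state(): the state, without advancing time (a new reading comes with each control period).
- manip.get_image(name): name is "scene" or "top"; returns the picture (400x640x3 uint8, red, green, blue); there is no depth.
- manip.camera_info(name): a dict with "vertical_fov" (degrees; the focal length in pixels is half the picture's height over the tangent of half this angle, whatever the lens; pixels are square), "cx", "cy" (the principal point, pixels), "D" ([k1, k2, p1, p2, k3] as OpenCV has them; the pictures are not rectified), "R" (3x3) and "t" (3): a world point X has camera coordinates R X + t. Camera axes: x right, y down, z forward; pixel columns grow to the right and rows downward; lengths in m; the calibration is good to about 2 mm. A picture is of the moment at which its call begins. camera_info takes no time and is no camera call.
- manip.sign_off(): hands the job in, once; it reports no verdict.
The state is a dict: "t": time; "joint_pos": joint angles; "joint_vel": joint speeds; "joint_efforts": joint torques, N m; "position": TCP position; "tool_rot": TCP orientation; "force": force on the tool from outside, world axes, zero at the start; "ft_torque": the same for the moment, N m; "opening": opening from 0.0 (shut) to 1.0 (fully open).
Only numpy, scipy, OpenCV 4.12 (cv2) and the standard library are available. Lean on these libraries where they do the work, as an engineer would, in place of code of your own. Each camera call takes 0.05 s, during which the arm holds its last target. There are 200 camera calls.

### The job

Put the weighing shelf in order: gently set the green-lidded jar upright in the green ring on the scale tray, the orange cup stack mouths down in the orange ring, and the blue thermometer case lengthwise in its blue outline, each centred. Nest the short silvery angle squarely and centred over the black saddle, ridge up with its legs lying on the saddle's, and then nest the longer red angle over the silvery one in the same way. Leave the amber bottle standing where it is, and let go of everything.

Things in the scene. Friction and masses are not known exactly. Their poses are not given: they have to be found in the camera images.
- jar_mid (a point): Glass screw-lid jar with a green lid, round, 60 mm across and 68 mm tall, standing upright, about 0.25 kg. Point at its centre, 34 mm above its foot; z up.
- cups_mid (a point): Stack of orange plastic cups, mouths down, moving as one piece: 68 mm tall, 66 mm across at the rims at the bottom (three rims within the lowest 23 mm), tapering from 61 mm just above the rims to 54 mm at the flat top. Light, about 0.06 kg. Point at its centre, 34 mm above its foot; z up.
- case_mid (a point): Thermometer case: blue plastic box 110 x 26 x 24 mm (its x, y, z) lying flat, with a white and red scale strip on top, about 0.07 kg. Point at its centre, 12 mm above its foot; x along its length, z up.
- zinc_mid (a point): Short bare silvery-grey angle-iron offcut, 52 mm long, standing like a tent on its two leg edges, ridge up. Legs 40 x 5 mm at 45 degrees; 31.8 mm tall, 57 mm wide at the feet, 0.15 kg. Easily pinched by its end faces just under the ridge, fingers closing along the ridge. Point at its centre, midway in length, below the ridge, 15.9 mm above the feet; x along the ridge, z up.
- red_mid (a point): Red-painted angle-iron offcut (the longer one), 64 mm long, otherwise the same section and stance as the silvery one: legs 40 x 5 mm, 31.8 mm tall, 57 mm wide, ridge up, about 0.18 kg. Point at its centre, 15.9 mm above the feet and below the ridge line; x along the ridge, z up.
- scale_ring (a point): Small white bathroom-scale-style weighing tray, fixed, 140 x 140 mm with a flat top 28 mm above the board, bearing a green ring outline (inside diameter 74 mm, outside 86 mm). Point at the centre of the ring on the top face; z up.
- cup_ring (a point): Round grey mat, fixed, 104 mm across and 3 mm thick, with an orange ring outline (inside diameter 80 mm). Point at its centre on the top face; z up.
- case_outline (a point): White rectangular pad, fixed, 142 x 60 x 3 mm, with a blue rectangle outline (inside 122 x 38 mm). Point at its centre on the top face; x along its length, z up.
- saddle_mid (a point): Black angle saddle, 40 mm long, bolted on a 4 mm plate (44 mm along the ridge, 90 across): section and stance as the offcuts (legs 40 x 5 mm, ridge up), ridge 35.8 mm above the board. An angle nested over it lies with both legs flat on its legs, 7.1 mm higher than it; the next 7.1 mm higher again. Point at mid-length, 15.9 mm below the ridge line; x along the ridge, z up.
- amber_mid (a point): Amber glass bottle, 44 mm across and 100 mm tall, standing loose among the marked places; not part of the job and to be left standing where it is. Point at its centre, 50 mm up; z up.
Not all that is in view belongs to the job. What is meant by the part that bears case_outline is not brown or purple, and is the larger of those in its own colour.

How it is judged:
At the end, for the whole second after the job is handed in: Jar, cups and case rest on their own marks within 12 mm of centre, height 5 mm, case within 0.17 rad; silvery angle nested on the saddle and red on silvery: each centred within 10 mm, 7.1 +-3 mm higher than what it covers, ridges within 0.12 rad; all tilts under 0.12 rad, released, at rest (horizontal distance between jar_mid and scale_ring below 0.012 m and z of jar_mid in the frame of scale_ring between 0.029 and 0.039 m and angle between each of jar_mid, cups_mid, case_mid, zinc_mid, red_mid's own z axis and vertical below 0.12 rad and horizontal distance between cups_mid and cup_ring below 0.012 m and z of cups_mid in the frame of cup_ring between 0.029 and 0.039 m and horizontal distance between case_mid and case_outline below 0.012 m and z of case_mid in the frame of case_outline between 0.007 and 0.017 m and angle between the x axis of case_mid and the x axis of case_outline, either way round below 0.17 rad and horizontal distance between zinc_mid and saddle_mid below 0.01 m and z of zinc_mid in the frame of saddle_mid between 0.0041 and 0.0101 m and angle between the x axis of zinc_mid and the x axis of saddle_mid, either way round below 0.12 rad and horizontal distance between red_mid and zinc_mid below 0.01 m and z of red_mid in the frame of zinc_mid between 0.0041 and 0.0101 m and angle between the x axis of red_mid and the x axis of zinc_mid, either way round below 0.12 rad and linear speed of each of jar, cups, case, zinc, red below 0.02 m/s); the robot touches nothing.
It fails at once if the amber bottle is shoved or knocked over (moved more than 25 mm) (distance of amber_mid from where it was at the start of the episode above 0.025 m).
It fails at once if the glass jar is banged on the scale tray (more than 60 N) (contact force between jar and scale above 60 N).
It fails at once if the glass jar is dropped onto the scale tray (falling free more than 12 mm above it) (contact force between the fingers and jar below 0.05 N and horizontal distance between jar_mid and scale_ring below 0.07 m and z of jar_mid in the frame of scale_ring above 0.046 m and linear speed of jar above 0.25 m/s).
It also fails if it takes over 144 s, if anything falls off the work surface, if the arm or the gripper's body presses on something with over 40 N, if the wrist force passes 120 N, or if a joint passes its speed limit or range.

## Working session

There is one attempt and no reset: what is moved stays moved. The work goes in short steps, Python scripts to look and compute and a tool call to move; the robot and the scene stay as the last step left them, time stands still between calls to the robot, and variables do not carry over. Pictures are saved under pics/ and viewed, about 12 in all and at most 16, crops included, and the job is handed in when it is done.

Besides the shell and the picture viewer there is one more tool, called after "Emit:" by a JSON object that holds its "fn" and its "kwargs", one argument or row to a line. arm_command: Moves the arm, as the interface text tells. Shifts and turns lie within -1 to 1; 1 stands for 750 mm of shift or 6 degrees of turn. Its arguments: {"type":"object","properties":{"moves":{"type":"array","items":{"type":"number","minimum":-1,"maximum":1}},"squeeze":{"type":"number"}},"required":["moves"]}

```bash
mkdir -p pics; python3 - <<'E'
from workcell import manip
import cv2
for n in("scene","top"):
    im=manip.get_image(n); cv2.imwrite(f"pics/{n}0.png",im[:,:,::-1]); print(n,manip.camera_info(n))
print(manip.get_state())
E
```

```text
scene {'vertical_fov': 42.28598994994249, 'cx': 319.27077177010995, 'cy': 198.7966123391213, 'D': array([0.00787497, 0.        , 0.        , 0.        , 0.        ]), 'R': array([[ 8.64475360e-01,  5.02674889e-01, -5.55953741e-04],
       [ 3.98985946e-01, -6.86828164e-01, -6.07517316e-01],
       [-3.05765544e-01,  5.24961932e-01, -7.94306240e-01]]), 't': array([-0.40202963, -0.13282774,  1.53552598])}
top {'vertical_fov': 48.31358384622891, 'cx': 318.814444889924, 'cy': 193.41966522746878, 'D': array([0.01358627, 0.        , 0.        , 0.        , 0.        ]), 'R': array([[ 0.01522866, -0.99985835, -0.00716713],
       [-0.99711359, -0.01465285, -0.07449682],
       [ 0.07438125,  0.00828093, -0.9971955 ]]), 't': array([0.03909744, 0.44011609, 1.41060744])}
{'t': 0.1, 'joint_pos': array([ 1.19291327e+00,  8.79361340e-02,  1.37213365e+00,  3.84982465e-05,
        1.68363565e+00, -1.03141337e-01]), 'joint_vel': array([-3.22237883e-04, -8.59060182e-04, -2.10305100e-03, -3.43388691e-03,
       -3.26322453e-05, -7.53841648e-05]), 'joint_efforts': array([ 1.56890390e-03, -3.53013861e+01, -3.14220393e+01, -1.82860699e-04,
        7.85260258e-03,  2.56079881e-05]), 'position': array([0.14911573, 0.52907703, 0.30281047]), 'tool_rot': array([-0.43012633, -3.1114611 ,  0.00320836]), 'force': array([ 0.2304115 ,  0.04255597, -1.13975022]), 'ft_torque': array([ 0.00964773, -0.02546047,  0.02374152]), 'opening': 0.9980185659178996}
```

View pics/top0.png

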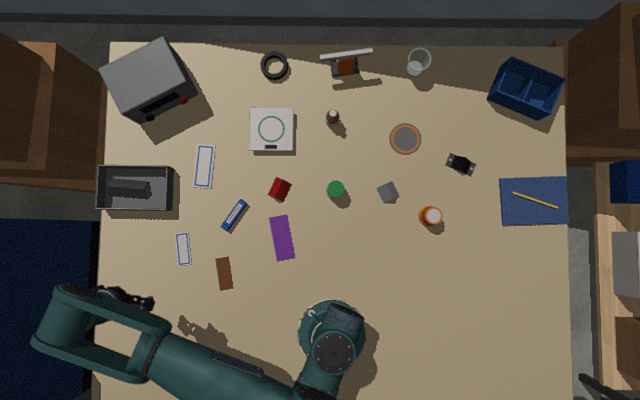

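View pics/scene0.png

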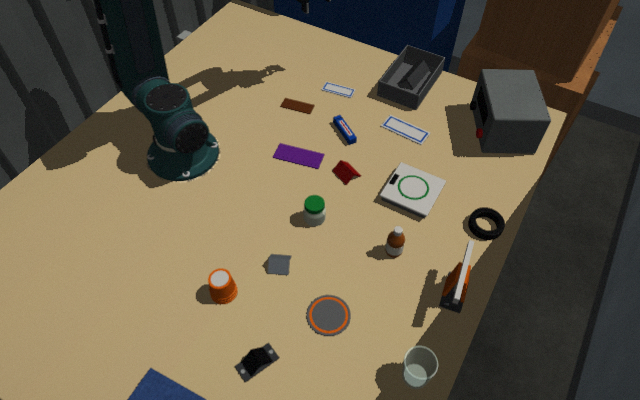

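```bash
python3 - <<'E'
import cv2
im=cv2.imread("pics/top0.png")
f=lambda a,s:cv2.resize(a,None,fx=s,fy=s,interpolation=cv2.INTER_CUBIC)
cv2.imwrite("pics/L.png",f(im[100:245,185:305],4))
cv2.imwrite("pics/R.png",f(im[100:235,315:485],4))
E
```

```text
(no output)
```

View pics/L.png

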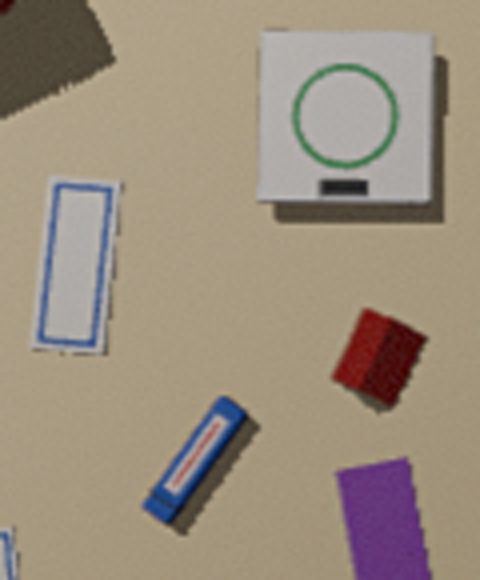

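View pics/R.png

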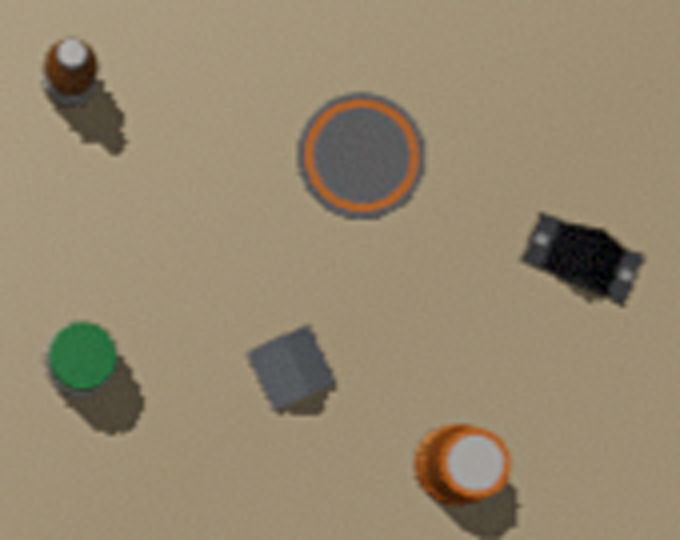

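```bash
cat >h.py <<'E'
import cv2,numpy as np
from scipy.optimize import minimize
from workcell import manip
def proj(n,P):
    c=manip.camera_info(n); f=200/np.tan(np.radians(c["vertical_fov"]/2))
    K=np.array([[f,0,c["cx"]],[0,f,c["cy"]],[0,0,1]])
    return cv2.projectPoints(np.float64(P).reshape(-1,1,3),cv2.Rodrigues(c["R"])[0],c["t"],K,c["D"])[0][:,0]
def ground(n,uv,z):
    r=minimize(lambda p:((proj(n,[p[0],p[1],z])[0]-uv)**2).sum(),[.45,0],method="Nelder-Mead",options=dict(xatol=1e-5,fatol=1e-5)); return r.x
def box(lx,ly,z0,z1): return np.array([[a*lx/2,b*ly/2,z] for a in(-1,1) for b in(-1,1) for z in(z0,z1)])
def disc(r,z):
    a=np.linspace(0,2*np.pi,48,endpoint=False); return np.c_[r*np.cos(a),r*np.sin(a),0*a+z]
def tent(L,z0=0): return np.array([[a*L/2,y,z0+z] for a in(-1,1) for y,z in((-.0283,.0035),(.0283,.0035),(-.0247,0),(.0247,0),(0,.0318))])
def mask(im,roi,fn):
    hsv=cv2.cvtColor(im,cv2.COLOR_RGB2HSV).astype(int); m=fn(*np.moveaxis(hsv,2,0)).astype(np.uint8)
    z=np.zeros_like(m); x0,y0,x1,y1=roi; z[y0:y1,x0:x1]=m[y0:y1,x0:x1]
    n,l,s,_=cv2.connectedComponentsWithStats(cv2.morphologyEx(z,cv2.MORPH_CLOSE,np.ones((3,3))),connectivity=8)
    b=(l==1+s[1:,4].argmax()).astype(np.uint8); c=cv2.findContours(b,0,1)[0][0]
    h=cv2.convexHull(c); o=np.zeros_like(b); cv2.fillPoly(o,[h],1); return o
def fit(views,model,p0,yaw=True):
    # views: [(cam,mask)]
    def cost(p):
        a=p[2] if yaw else 0; R=np.array([[np.cos(a),-np.sin(a),0],[np.sin(a),np.cos(a),0],[0,0,1]]); s=0
        for n,m in views:
            h=cv2.convexHull(proj(n,model@R.T+[p[0],p[1],0]).astype(np.float32))
            o=np.zeros((1600,2560),np.uint8); cv2.fillPoly(o,[np.round((h+.5)*64-8).astype(np.int32)],255,shift=4)
            o=cv2.resize(o,(640,400),interpolation=cv2.INTER_AREA)/255.
            s+=np.abs(o-m).sum()/m.sum()
        return s
    best=None
    for a in (np.radians([0,45,90,135,20,65,110,155]) if yaw and len(p0)<3 else [p0[2] if yaw else 0]):
        st=[p0[0],p0[1],a][:3 if yaw else 2]; S=np.vstack([st]+[np.add(st,d) for d in np.diag([.012,.012,.3][:len(st)])])
        r=minimize(cost,st,method="Nelder-Mead",options=dict(initial_simplex=S,xatol=2e-4,fatol=1e-3,maxiter=90))
        if best is None or r.fun<best.fun: best=r
    return best.x,best.fun
green=lambda h,s,v:(h>45)&(h<90)&(s>80)
orange=lambda h,s,v:(h<18)&(s>140)&(v>50)
blue=lambda h,s,v:(h>98)&(h<128)&(s>90)
red=lambda h,s,v:((h<6)|(h>172))&(s>120)
grey=lambda h,s,v:(s<48)|((h>60)&(h<150))
black=lambda h,s,v:(v<75)&((s<70)|((h>60)))
E
cat >m.py <<'E'
from h import *
T=manip.get_image("top");S=manip.get_image("scene"); I=dict(top=T,scene=S)
sad=np.vstack([box(.044,.09,0,.004),tent(.04,.004)])
cups=np.vstack([disc(.033,0),disc(.033,.023),disc(.027,.068)])
L=[("jar",green,(325,178,348,202),(300,192,330,215),disc(.03,.068),0),
("cups",lambda h,s,v:orange(h,s,v)|((s<45)&(v>120)),(415,200,446,230),(204,264,242,306),cups,0),
("case",lambda h,s,v:blue(h,s,v),(215,195,250,235),(328,112,360,148),box(.11,.026,0,.024),1),
("zinc",grey,(375,178,402,206),(260,248,296,278),tent(.052),1),
("red",red,(265,174,296,204),(328,156,364,188),tent(.064),1),
("scale",green,(250,110,292,148),(392,170,436,204),disc(.043,.028),0),
("mat",orange,(385,118,426,158),(303,290,356,340),disc(.046,.003),0),
("pad",blue,(190,140,218,192),(378,112,432,148),box(.128,.044,.003,.003),1),
("saddle",black,(442,148,480,178),(230,340,284,384),sad,1),
("amber",lambda h,s,v:orange(h,s,v),(322,104,344,130),(380,224,410,260),np.vstack([disc(.022,.0),disc(.022,.065)]),0)]
vis={n:I[n].copy() for n in I}
for nm,fn,rt,rs,mod,yw in L:
    out=[]
    M=[("top",mask(T,rt,fn)),("scene",mask(S,rs,fn))]
    for n,m in M: vis[n][cv2.morphologyEx(m,cv2.MORPH_GRADIENT,np.ones((2,2)))>0]=(255,0,255)
    p0=ground("top",[(rt[0]+rt[2])/2,(rt[1]+rt[3])/2],.02)
    for vw in (M[:1],M[1:],M):
        x,c=fit(vw,mod,p0,yw); out.append(" ".join(f"{v:.4f}" for v in x[:2])+(f" {np.degrees(x[2])%180:.1f}" if yw else "")+f" ({c:.2f})")
    print(nm,*out,sep=" | ")
a=cv2.resize(vis["top"][100:245,185:485],None,fx=2.6,fy=2.6); b=cv2.resize(vis["scene"][110:390,200:440],None,fx=1,fy=1)
cv2.imwrite("pics/v.png",a[:,:,::-1]); cv2.imwrite("pics/vs.png",cv2.resize(vis["scene"][105:385,200:440],None,fx=2.1,fy=2.1)[:,:,::-1])
E
time python3 m.py
```

```text
jar | 0.4512 -0.0061 (0.40) | 0.4545 -0.0091 (0.12) | 0.4541 -0.0089 (0.54)
cups | 0.3736 -0.3079 (0.06) | 0.3727 -0.3054 (0.03) | 0.3733 -0.3066 (0.12)Traceback (most recent call last):
  File "m.py", line 22, in <module>
    x,c=fit(vw,mod,p0,yw); out.append(" ".join(f"{v:.4f}" for v in x[:2])+(f" {np.degrees(x[2])%180:.1f}" if yw else "")+f" ({c:.2f})")
        ~~~^^^^^^^^^^^^^^
  File "h.py", line 33, in fit
    r=minimize(cost,st,method="Nelder-Mead",options=dict(initial_simplex=S,xatol=2e-4,fatol=1e-3,maxiter=90))
    res = _minimize_neldermead(fun, x0, args, callback, bounds=bounds,
                               **options)
    fxe = func(xe)
    fx = function(np.copy(x), *(wrapper_args + args))
  File "h.py", line 25, in cost
    h=cv2.convexHull(proj(n,model@R.T+[p[0],p[1],0]).astype(np.float32))
                     ~~~~^^^^^^^^^^^^^^^^^^^^^^^^^^^
  File "h.py", line 5, in proj
    c=manip.camera_info(n); f=200/np.tan(np.radians(c["vertical_fov"]/2))
ValueError: time passes only in moves, steps and waits

real	0m11.401s
user	0m14.004s
sys	0m2.329s
```

```bash
sed -i 's/^def proj/import functools\n@functools.lru_cache\ndef ci(n): return manip.camera_info(n)\ndef proj/; s/c=manip.camera_info(n)/c=ci(n)/' h.py; sed -i 's/disc(.03,.068),0)/np.vstack([disc(.0265,.068),disc(.0265,.056)]),0)/' m.py; time python3 m.py
```

```text
jar | 0.4513 -0.0049 (0.11) | 0.4527 -0.0046 (0.05) | 0.4525 -0.0048 (0.16)
cups | 0.3738 -0.3075 (0.05) | 0.3727 -0.3054 (0.03) | 0.3733 -0.3066 (0.11)
case | 0.3678 0.3183 145.3 (0.10) | 0.3675 0.3188 145.1 (0.11) | 0.3672 0.3190 145.3 (0.22)
zinc | 0.4497 -0.1752 26.0 (0.06) | 0.4492 -0.1746 26.0 (0.04) | 0.4496 -0.1753 26.0 (0.12)
red | 0.4540 0.1740 155.0 (0.07) | 0.4519 0.1760 156.8 (0.09) | 0.4531 0.1748 155.1 (0.18)
scale | 0.6422 0.2022 (0.54) | 0.6443 0.2036 (0.04) | 0.6443 0.2031 (0.58)
mat | 0.6243 -0.2316 (0.04) | 0.6232 -0.2304 (0.03) | 0.6234 -0.2310 (0.07)
pad | 0.5096 0.4393 20.5 (5.00) | 0.5321 0.4143 6.0 (0.80) | 0.5222 0.4216 174.6 (5.95)
saddle | 0.5416 -0.4096 155.5 (0.09) | 0.5418 -0.4107 158.5 (0.06) | 0.5420 -0.4096 156.8 (0.15)
amber | 0.6822 0.0048 (0.98) | 0.6755 0.0282 (1.19) | 0.6816 0.0088 (2.20)
real	0m29.983s
user	0m53.871s
sys	0m11.562s
```

View pics/v.png

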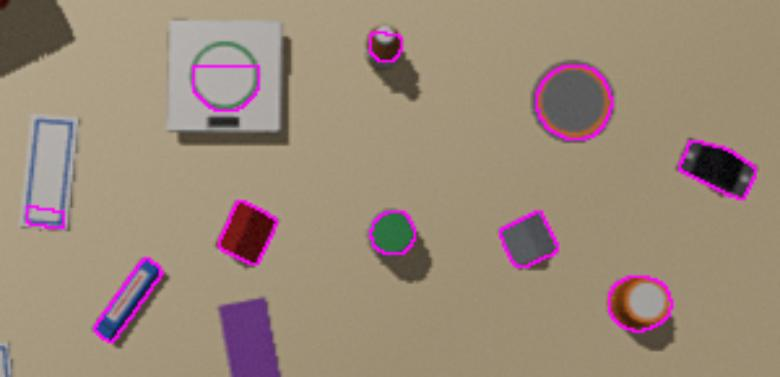

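The masks hug every object except the pad (around 50,170 in the overlay) and the scale ring (225,75), which are only partly segmented. I'll redo those two and the bottle.

```bash
python3 - <<'E'
s=open("m.py").read()
i=s.index('L=['); j=s.index('vis=')
s=s[:i]+'''g=lambda h,s,v:(h>45)&(h<90)&(s>35)
wh=lambda h,s,v:(s<45)&(v>90)|((h>95)&(h<128)&(s>30))
L=[("scale",g,(255,110,290,146),(392,170,436,204),disc(.043,.028),0),
("scale_tray",wh,(245,100,298,156),(376,160,448,218),box(.14,.14,0,.028),1),
("pad",wh,(190,140,218,192),(378,112,432,148),box(.142,.06,0,.003),1),
("amber",lambda h,s,v:(h<25)&(s>115)|(s<40),(322,104,344,130),(380,224,410,260),np.vstack([disc(.022,.0),disc(.022,.065),disc(.009,.1)]),0)]
'''+s[j:]
open("m2.py","w").write(s)
E
python3 m2.py
```

```text
scale | 0.6447 0.2023 (0.04) | 0.6440 0.2040 (0.05) | 0.6445 0.2033 (0.09)
scale_tray | 0.6468 0.2032 89.8 (0.04) | 0.6428 0.2124 90.9 (0.11) | 0.6448 0.2036 89.5 (0.18)
pad | 0.5247 0.4221 175.4 (0.07) | 0.5248 0.4233 175.2 (0.04) | 0.5248 0.4226 175.6 (0.12)
amber | 0.6805 0.0069 (0.24) | 0.6801 0.0090 (0.08) | 0.6804 0.0082 (0.34)
```

Emit:
{"fn": "arm_command", "kwargs": {
  "moves": [0.0291, -0.028, -0.0243, -0.317, 0.2, 0.0291, -0.028, -0.0243, -0.317, 0.2, 0.0291, -0.028, -0.0243, -0.317, 0.2, 0.0291, -0.028, -0.0243, -0.317, 0.2, 0.0291, -0.028, -0.0243, -0.317, 0.2, 0.0291, -0.028, -0.0243, -0.317, 0.2, 0.0291, -0.028, -0.0243, -0.317, 0.2, 0.0291, -0.028, -0.0243, -0.317, 0.2, 0.0291, -0.028, -0.0243, -0.317, 0.2, 0.0291, -0.028, -0.0243, -0.317, 0.2, 0, 0, 0, 0, 0.2, 0, 0, 0, 0, 0.2],
  "squeeze": 25
}}

```text
t: 1.4
position: [0.3677, 0.318, 0.1204]
tool_rot: [-0.943, -2.995, 0.003]
force: [-0.1, -0.5, -0.4]
opening: 0.595
```

Emit:
{"fn": "arm_command", "kwargs": {
  "moves": [0, 0.0013, -0.019, 0, 0.2, 0, 0, -0.019, 0, 0.2, 0, 0, -0.018, 0, 0.2, 0, 0, 0, 0, -1, 0, 0, 0, 0, -1, 0, 0, 0, 0, -1, 0, 0, 0, 0, -1, 0, 0, 0, 0, -1, 0, 0, 0, 0, -1, 0, 0, 0, 0, -1]
}}

```text
t: 2.23
position: [0.3678, 0.3206, 0.0804]
tool_rot: [0.938, 2.997, 0.002]
force: [-0.4, 0.3, 1.5]
opening: 0.3
```

Emit:
{"fn": "arm_command", "kwargs": {
  "moves": [0, 0, 0.04, 0, -1, 0, 0, 0.04, 0, -1, 0.0262, 0.017, 0, 0.629, -1, 0.0262, 0.017, 0, 0.629, -1, 0.0262, 0.017, 0, 0.629, -1, 0.0262, 0.017, 0, 0.629, -1, 0.0262, 0.017, 0, 0.629, -1, 0.0262, 0.017, 0, 0.629, -1, 0.0262, 0.017, 0, 0.629, -1, 0.0262, 0.017, 0, 0.629, -1, 0, 0, 0, 0, -1, 0, 0, 0, 0, -1]
}}

```text
t: 3.23
position: [0.5252, 0.4224, 0.1388]
tool_rot: [-0.127, -3.138, 0.001]
force: [0.2, -0.7, -0.5]
opening: 0.297
```

Emit:
{"fn": "arm_command", "kwargs": {
  "moves": [0, 0, -0.027, 0, -1, 0, 0, -0.027, 0, -1, 0, 0, -0.015, 0, -1, 0, 0, -0.0045, 0, -1, 0, 0, 0, 0, -1, 0, 0, 0, 0, 0.1, 0, 0, 0, 0, 0.1, 0, 0, 0, 0, 0.1, 0, 0, 0, 0, 0.1, 0, 0, 0.05, 0, 0.1, 0, 0, 0.05, 0, 0.1, 0, 0, 0.05, 0, 0.4]
}}

```text
t: 4.23
position: [0.5242, 0.422, 0.1975]
tool_rot: [-0.125, -3.137, 0.002]
force: [1.1, 0.5, 0.6]
opening: 0.674
```

Emit:
{"fn": "arm_command", "kwargs": {
  "moves": [-0.0087, -0.0517, -0.002, 0, 1, -0.0087, -0.0517, -0.002, 0, 1, -0.0087, -0.0517, -0.002, 0, 1, -0.0087, -0.0517, -0.002, 0, 1, -0.0087, -0.0517, -0.002, 0, 1, -0.0087, -0.0517, -0.002, 0, 1, -0.0087, -0.0517, -0.002, 0, 1, -0.0087, -0.0517, -0.002, 0, 1, -0.0087, -0.0517, -0.002, 0, 1, -0.0087, -0.0517, -0.002, 0, 1, -0.0087, -0.0517, -0.002, 0, 1, 0, 0, 0, 0, 1],
  "squeeze": 30
}}

```text
t: 5.23
position: [0.4518, -0.0099, 0.1808]
tool_rot: [0.138, 3.138, -0.006]
force: [0.0, 0.2, 0.2]
opening: 1.0
```

```bash
python3 - <<'E'
from workcell import manip
s=manip.get_state(); print(s["t"],s["position"],s["opening"])
E
```

```text
5.2333 [ 0.45184833 -0.00994377  0.18078336] 1.000434390098255
```

Emit:
{"fn": "arm_command", "kwargs": {
  "moves": [0, 0, 0, 0, 1, 0, 0, 0, 0, 1]
}}

```text
t: 5.4
position: [0.4531, -0.0041, 0.181]
tool_rot: [0.127, 3.138, 0.001]
force: [-0.5, 0.9, -0.8]
opening: 0.999
```

Emit:
{"fn": "arm_command", "kwargs": {
  "moves": [0, 0, -0.035, 0, 1, 0, 0, -0.035, 0, 1, 0, 0, -0.034, 0, 1, 0, 0, -0.02, 0, 1, 0, 0, 0, 0, 1, 0, 0, 0, 0, -1, 0, 0, 0, 0, -1, 0, 0, 0, 0, -1, 0, 0, 0, 0, -1, 0, 0, 0, 0, -1]
}}

```text
t: 6.23
position: [0.4544, -0.0039, 0.0896]
tool_rot: [0.125, 3.135, 0.001]
force: [-0.3, 1.6, 5.0]
opening: 0.683
```

Emit:
{"fn": "arm_command", "kwargs": {
  "moves": [0, 0, 0.04, 0, -1, 0, 0, 0.055, 0, -1, 0, 0, 0.055, 0, -1, 0.0284, 0.0307, 0, 0, -1, 0.0284, 0.0307, 0, 0, -1, 0.0284, 0.0307, 0, 0, -1, 0.0284, 0.0307, 0, 0, -1, 0.0284, 0.0307, 0, 0, -1, 0.0284, 0.0307, 0, 0, -1, 0.0284, 0.0307, 0, 0, -1, 0.0284, 0.0307, 0, 0, -1, 0.0284, 0.0307, 0, 0, -1]
}}

```text
t: 7.23
position: [0.645, 0.2041, 0.1987]
tool_rot: [-0.125, -3.137, 0.001]
force: [-0.3, -0.4, -2.9]
opening: 0.68
```

Emit:
{"fn": "arm_command", "kwargs": {
  "moves": [0, 0, 0, 0, -1, 0, 0, 0, 0, -1, 0, 0, 0, 0, -1]
}}

```text
t: 7.48
position: [0.644, 0.2026, 0.1987]
tool_rot: [-0.125, -3.136, 0.002]
force: [-0.4, 1.2, -2.4]
opening: 0.677
```

Emit:
{"fn": "arm_command", "kwargs": {
  "moves": [0, 0, -0.035, 0, -1, 0, 0, -0.035, 0, -1, 0, 0, -0.02, 0, -1, 0, 0, -0.01, 0, -1, 0, 0, -0.004, 0, -1, 0, 0, -0.003, 0, -1, 0, 0, -0.002, 0, -1, 0, 0, -0.0015, 0, -1, 0, 0, -0.0015, 0, -1, 0, 0, 0, 0, -1, 0, 0, 0, 0, -1]
}}

```text
t: 8.4
position: [0.6453, 0.2032, 0.1177]
tool_rot: [0.125, 3.136, 0.001]
force: [-0.6, -0.6, 1.2]
opening: 0.681
```

Emit:
{"fn": "arm_command", "kwargs": {
  "moves": [0, 0, 0, 0, 0.55, 0, 0, 0, 0, 0.7, 0, 0, 0, 0, 1, 0, 0, 0, 0, 1, 0, 0, 0, 0, 1, 0, 0, 0.02, 0, 1, 0, 0, 0.03, 0, 1, 0, 0, 0.05, 0, 1, 0, 0, 0.05, 0, 1]
}}

```text
t: 9.15
position: [0.6438, 0.2029, 0.2277]
tool_rot: [-0.125, -3.135, 0.002]
force: [0.8, 0.0, -0.1]
opening: 1.003
```

Emit:
{"fn": "arm_command", "kwargs": {
  "moves": [-0.0216, -0.042, -0.0097, -0.824, 0.75, -0.0216, -0.042, -0.0097, -0.824, 0.75, -0.0216, -0.042, -0.0097, -0.824, 0.75, -0.0216, -0.042, -0.0097, -0.824, 0.75, -0.0216, -0.042, -0.0097, -0.824, 0.75, -0.0216, -0.042, -0.0097, -0.824, 0.75, -0.0216, -0.042, -0.0097, -0.824, 0.75, -0.0216, -0.042, -0.0097, -0.824, 0.75, -0.0216, -0.042, -0.0097, -0.824, 0.75, -0.0216, -0.042, -0.0097, -0.824, 0.75, -0.0216, -0.042, -0.0097, -0.824, 0.75, -0.0216, -0.042, -0.0097, -0.824, 0.75],
  "squeeze": 40
}}

```text
t: 10.15
position: [0.4493, -0.1762, 0.1413]
tool_rot: [1.667, 2.662, 0.0]
force: [0.7, -0.4, -0.1]
opening: 0.877
```

Emit:
{"fn": "arm_command", "kwargs": {
  "moves": [0, 0, 0, 0, 0.75, 0, 0, 0, 0, 0.75, 0, 0, 0, 0, 0.75]
}}

```text
t: 10.4
position: [0.4504, -0.1749, 0.1415]
tool_rot: [1.662, 2.665, 0.001]
force: [-0.6, 0.7, -0.3]
opening: 0.874
```

Emit:
{"fn": "arm_command", "kwargs": {
  "moves": [0, 0, -0.035, 0, 0.75, 0, 0, -0.03, 0, 0.75, 0, 0, -0.0222, 0, 0.75, 0, 0, 0, 0, 0.75, 0, 0, 0, 0, -1, 0, 0, 0, 0, -1, 0, 0, 0, 0, -1, 0, 0, 0, 0, -1, 0, 0, 0, 0, -1, 0, 0, 0, 0, -1]
}}

```text
t: 11.23
position: [0.4514, -0.1751, 0.0774]
tool_rot: [1.661, 2.663, 0.002]
force: [1.5, 1.5, 3.4]
opening: 0.598
```

Emit:
{"fn": "arm_command", "kwargs": {
  "moves": [0, 0, 0.035, 0, -1, 0, 0, 0.05, 0, -1, 0, 0, 0.05, 0, -1, 0.0136, -0.0348, 0, -0.918, -1, 0.0136, -0.0348, 0, -0.918, -1, 0.0136, -0.0348, 0, -0.918, -1, 0.0136, -0.0348, 0, -0.918, -1, 0.0136, -0.0348, 0, -0.918, -1, 0.0136, -0.0348, 0, -0.918, -1, 0.0136, -0.0348, 0, -0.918, -1, 0.0136, -0.0348, 0, -0.918, -1, 0.0136, -0.0348, 0, -0.918, -1]
}}

```text
t: 12.23
position: [0.5418, -0.4112, 0.1762]
tool_rot: [-2.63, -1.715, 0.001]
force: [0.4, 0.7, -1.1]
opening: 0.599
```

Emit:
{"fn": "arm_command", "kwargs": {
  "moves": [0, 0, 0, 0, -1, 0, 0, 0, 0, -1, 0, 0, 0, 0, -1]
}}

```text
t: 12.48
position: [0.5415, -0.4094, 0.1761]
tool_rot: [-2.624, -1.723, 0.001]
force: [-0.4, -0.1, -1.1]
opening: 0.601
```

Emit:
{"fn": "arm_command", "kwargs": {
  "moves": [0, 0, -0.035, 0, -1, 0, 0, -0.035, 0, -1, 0, 0, -0.025, 0, -1, 0, 0, -0.01, 0, -1, 0, 0, -0.005, 0, -1, 0, 0, -0.003, 0, -1, 0, 0, -0.002, 0, -1, 0, 0, -0.001, 0, -1, 0, 0, 0, 0, -1, 0, 0, 0, 0, -1]
}}

```text
t: 13.32
position: [0.5425, -0.4102, 0.0914]
tool_rot: [2.625, 1.722, 0.001]
force: [0.1, -0.3, -1.2]
opening: 0.596
```

Emit:
{"fn": "arm_command", "kwargs": {
  "moves": [0, 0, -0.0015, 0, -1, 0, 0, -0.0015, 0, -1, 0, 0, 0, 0, -1, 0, 0, 0, 0, -1]
}}

```text
t: 13.65
position: [0.5429, -0.41, 0.0899]
tool_rot: [2.625, 1.722, 0.003]
force: [-0.8, 1.6, 4.9]
opening: 0.6
```

Emit:
{"fn": "arm_command", "kwargs": {
  "moves": [0, 0, 0, 0, 0.4, 0, 0, 0, 0, 0.6, 0, 0, 0, 0, 0.75, 0, 0, 0, 0, 0.75, 0, 0, 0, 0, 0.75, 0, 0, 0.02, 0, 0.75, 0, 0, 0.04, 0, 0.75, 0, 0, 0.05, 0, 0.75, 0, 0, 0.05, 0, 0.9]
}}

```text
t: 14.4
position: [0.5414, -0.4094, 0.2074]
tool_rot: [-2.624, -1.721, 0.002]
force: [0.1, -1.1, 0.0]
opening: 0.945
```

Emit:
{"fn": "arm_command", "kwargs": {
  "moves": [-0.0074, 0.0487, -0.0054, -0.0156, 1, -0.0074, 0.0487, -0.0054, -0.0156, 1, -0.0074, 0.0487, -0.0054, -0.0156, 1, -0.0074, 0.0487, -0.0054, -0.0156, 1, -0.0074, 0.0487, -0.0054, -0.0156, 1, -0.0074, 0.0487, -0.0054, -0.0156, 1, -0.0074, 0.0487, -0.0054, -0.0156, 1, -0.0074, 0.0487, -0.0054, -0.0156, 1, -0.0074, 0.0487, -0.0054, -0.0156, 1, -0.0074, 0.0487, -0.0054, -0.0156, 1, -0.0074, 0.0487, -0.0054, -0.0156, 1, -0.0074, 0.0487, -0.0054, -0.0156, 1]
}}

```text
t: 15.4
position: [0.4748, 0.03, 0.1592]
tool_rot: [2.644, 1.696, 0.001]
force: [-0.0, 0.1, -0.5]
opening: 1.0
```

Emit:
{"fn": "arm_command", "kwargs": {
  "moves": [-0.0074, 0.0487, -0.0054, -0.0156, 1, -0.0074, 0.0487, -0.0054, -0.0156, 1, -0.0074, 0.0487, -0.0054, -0.0156, 1, -0.0074, 0.0487, -0.0054, -0.0156, 1, 0, 0, 0, 0, 1, 0, 0, 0, 0, 1, 0, 0, 0, 0, 1]
}}

```text
t: 15.98
position: [0.4532, 0.1744, 0.143]
tool_rot: [2.648, 1.689, -0.0]
force: [0.0, -0.7, -0.3]
opening: 0.997
```

```bash
python3 - <<'E'
from h import *
T=manip.get_image("top");S=manip.get_image("scene")
a=cv2.resize(T[100:250,315:485],None,fx=3,fy=3); b=cv2.resize(S[300:400,200:300],None,fx=2.9,fy=4.5)
b=cv2.resize(S[320:390,225:295],(290,450),interpolation=2)
cv2.imwrite("pics/c1.png",np.hstack([a,b])[:,:,::-1])
for yv,rt in (("zinc",(448,142,478,180)),):
    for vw in (["top"],["scene"]):
        pass
E
```

```text
(no output)
```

View pics/c1.png

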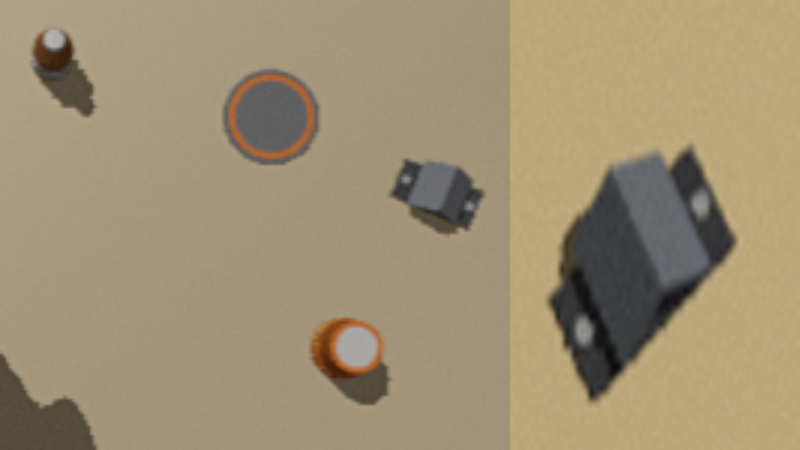

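The zinc sits squarely over the saddle, with both plate ends and bolts showing evenly at (405,179) and (470,206). Next is the red angle.

Emit:
{"fn": "arm_command", "kwargs": {
  "moves": [0, 0, -0.035, 0, 1, 0, 0, -0.03, 0, 1, 0, 0, -0.0235, 0, 1, 0, 0, 0, 0, 1, 0, 0, 0, 0, -1, 0, 0, 0, 0, -1, 0, 0, 0, 0, -1, 0, 0, 0, 0, -1, 0, 0, 0, 0, -1, 0, 0, 0, 0, -1]
}}

```text
t: 16.92
position: [0.4545, 0.1745, 0.0783]
tool_rot: [2.647, 1.688, 0.005]
force: [0.1, -1.7, 3.9]
opening: 0.742
```

Emit:
{"fn": "arm_command", "kwargs": {
  "moves": [0, 0, 0.035, 0, -1, 0, 0, 0.05, 0, -1, 0, 0, 0.05, 0, -1, 0.0074, -0.0487, 0, 0.0146, -1, 0.0074, -0.0487, 0, 0.0146, -1, 0.0074, -0.0487, 0, 0.0146, -1, 0.0074, -0.0487, 0, 0.0146, -1, 0.0074, -0.0487, 0, 0.0146, -1, 0.0074, -0.0487, 0, 0.0146, -1, 0.0074, -0.0487, 0, 0.0146, -1, 0.0074, -0.0487, 0, 0.0146, -1, 0.0074, -0.0487, 0, 0.0146, -1]
}}

```text
t: 17.92
position: [0.5028, -0.1555, 0.1775]
tool_rot: [-2.636, -1.706, 0.0]
force: [0.8, 0.3, -1.4]
opening: 0.735
```

Emit:
{"fn": "arm_command", "kwargs": {
  "moves": [0.0074, -0.0487, 0, 0.0146, -1, 0.0074, -0.0487, 0, 0.0146, -1, 0.0074, -0.0487, 0, 0.0146, -1, 0.0074, -0.0487, 0, 0.0146, -1, 0.0074, -0.0487, 0, 0.0146, -1, 0.0074, -0.0487, 0, 0.0146, -1, 0.0074, -0.0487, 0, 0.0146, -1, 0, 0, 0, 0, -1, 0, 0, 0, 0, -1, 0, 0, 0, 0, -1]
}}

```text
t: 18.75
position: [0.5418, -0.4092, 0.1767]
tool_rot: [-2.626, -1.719, -0.0]
force: [0.5, 0.4, -2.1]
opening: 0.736
```

Emit:
{"fn": "arm_command", "kwargs": {
  "moves": [0, 0, -0.035, 0, -1, 0, 0, -0.035, 0, -1, 0, 0, -0.022, 0, -1, 0, 0, -0.008, 0, -1, 0, 0, -0.0035, 0, -1, 0, 0, -0.002, 0, -1, 0, 0, -0.0015, 0, -1, 0, 0, -0.001, 0, -1, 0, 0, 0, 0, -1, 0, 0, 0, 0, -1]
}}

```text
t: 19.58
position: [0.5423, -0.4101, 0.0978]
tool_rot: [2.627, 1.72, 0.001]
force: [0.6, -0.0, -1.6]
opening: 0.733
```

Emit:
{"fn": "arm_command", "kwargs": {
  "moves": [0, 0, -0.0015, 0, -1, 0, 0, -0.0015, 0, -1, 0, 0, 0, 0, -1, 0, 0, 0, 0, -1]
}}

```text
t: 19.92
position: [0.5425, -0.41, 0.0969]
tool_rot: [2.627, 1.72, 0.001]
force: [-1.1, 2.5, 4.6]
opening: 0.732
```

Emit:
{"fn": "arm_command", "kwargs": {
  "moves": [0, 0, 0, 0, 0.65, 0, 0, 0, 0, 0.8, 0, 0, 0, 0, 1, 0, 0, 0, 0, 1, 0, 0, 0, 0, 1, 0, 0, 0.02, 0, 1, 0, 0, 0.04, 0, 1, 0, 0, 0.05, 0, 1, 0, 0, 0.05, 0, 1, 0, 0, 0, 0, 1, 0, 0, 0, 0, 1],
  "squeeze": 20
}}

```text
t: 20.83
position: [0.5432, -0.4109, 0.2195]
tool_rot: [2.621, 1.716, 0.004]
force: [-0.3, -0.2, -0.3]
opening: 0.999
```

Emit:
{"fn": "arm_command", "kwargs": {
  "moves": [-0.0321, 0.0197, -0.0095, 0, 1, -0.0321, 0.0197, -0.0095, 0, 1, -0.0321, 0.0197, -0.0095, 0, 1, -0.0321, 0.0197, -0.0095, 0, 1, -0.0321, 0.0197, -0.0095, 0, 1, -0.0321, 0.0197, -0.0095, 0, 1, -0.0321, 0.0197, -0.0095, 0, 1, 0, 0, 0, 0, 1, 0, 0, 0, 0, 1, 0, 0, 0, 0, 1]
}}

```text
t: 21.67
position: [0.3736, -0.3065, 0.1643]
tool_rot: [-2.628, -1.721, -0.0]
force: [0.1, 0.7, 0.5]
opening: 1.002
```

Emit:
{"fn": "arm_command", "kwargs": {
  "moves": [0, 0, -0.035, 0, 1, 0, 0, -0.03, 0, 1, 0, 0, -0.021, 0, 1, 0, 0, 0, 0, 1, 0, 0, 0, 0, -1, 0, 0, 0, 0, -1, 0, 0, 0, 0, -1, 0, 0, 0, 0, -1, 0, 0, 0, 0, -1, 0, 0, 0, 0, -1]
}}

```text
t: 22.5
position: [0.3746, -0.3075, 0.1022]
tool_rot: [2.624, 1.718, 0.002]
force: [1.1, -0.9, 5.5]
opening: 0.669
```

Emit:
{"fn": "arm_command", "kwargs": {
  "moves": [0, 0, 0.04, 0, -1, 0, 0, 0.05, 0, -1, 0.0333, 0.0101, 0, 0, -1, 0.0333, 0.0101, 0, 0, -1, 0.0333, 0.0101, 0, 0, -1, 0.0333, 0.0101, 0, 0, -1, 0.0333, 0.0101, 0, 0, -1, 0.0333, 0.0101, 0, 0, -1, 0.0333, 0.0101, 0, 0, -1, 0.0333, 0.0101, 0, 0, -1, 0.0333, 0.0101, 0, 0, -1, 0.0333, 0.0101, 0, 0, -1]
}}

```text
t: 23.5
position: [0.6239, -0.2299, 0.167]
tool_rot: [-2.627, -1.72, 0.002]
force: [-0.2, -0.2, -0.8]
opening: 0.674
```

Emit:
{"fn": "arm_command", "kwargs": {
  "moves": [0, 0, 0, 0, -1, 0, 0, 0, 0, -1, 0, 0, -0.035, 0, -1, 0, 0, -0.03, 0, -1, 0, 0, -0.012, 0, -1, 0, 0, -0.005, 0, -1, 0, 0, -0.002, 0, -1, 0, 0, 0, 0, -1, 0, 0, 0, 0, -1, 0, 0, 0, 0, -1]
}}

```text
t: 24.33
position: [0.6234, -0.231, 0.1054]
tool_rot: [2.627, 1.72, 0.001]
force: [0.6, -0.2, -1.2]
opening: 0.671
```

Emit:
{"fn": "arm_command", "kwargs": {
  "moves": [0, 0, -0.0013, 0, -1, 0, 0, -0.0013, 0, -1, 0, 0, 0, 0, -1, 0, 0, 0, 0, -1]
}}

```text
t: 24.67
position: [0.6236, -0.231, 0.1051]
tool_rot: [2.627, 1.72, 0.001]
force: [-2.3, 1.0, 6.6]
opening: 0.668
```

Contact. Release and retreat out of the views.

Emit:
{"fn": "arm_command", "kwargs": {
  "moves": [0, 0, 0, 0, 0.5, 0, 0, 0, 0, 0.7, 0, 0, 0, 0, 1, 0, 0, 0, 0, 1, 0, 0, 0, 0, 1, 0, 0, 0.02, 0, 1, 0, 0, 0.04, 0, 1, 0, 0, 0.05, 0, 1, 0, 0, 0.05, 0, 1]
}}

```text
t: 25.42
position: [0.6226, -0.2304, 0.2225]
tool_rot: [-2.626, -1.719, 0.003]
force: [1.1, -1.3, 0.9]
opening: 0.997
```

Emit:
{"fn": "arm_command", "kwargs": {
  "moves": [-0.04, 0.025, 0.01, 0, 1, -0.04, 0.025, 0.01, 0, 1, -0.04, 0.025, 0.01, 0, 1, -0.04, 0.025, 0.01, 0, 1, -0.04, 0.025, 0.01, 0, 1, -0.04, 0.025, 0.01, 0, 1, -0.04, 0.025, 0.01, 0, 1, -0.04, 0.025, 0.01, 0, 1, -0.04, 0.025, 0.01, 0, 1, -0.04, 0.025, 0.01, 0, 1, 0, 0, 0, 0, 1, 0, 0, 0, 0, 1]
}}

```text
t: 26.42
position: [0.3227, -0.0427, 0.299]
tool_rot: [2.624, 1.72, 0.005]
force: [0.7, -1.0, -0.0]
opening: 1.002
```

```bash
cat >chk.py <<'E'
from h import *
import sys
T=manip.get_image("top");S=manip.get_image("scene"); s=manip.get_state();print(s["t"],s["position"])
cv2.imwrite("pics/f_top.png",cv2.resize(T[85:205,180:490],None,fx=2.58,fy=2.58,interpolation=2)[:,:,::-1]);cv2.imwrite("pics/f_scene.png",cv2.resize(S[100:390,215:455],None,fx=2,fy=2,interpolation=2)[:,:,::-1])
up=lambda m,z:m+[0,0,z]
L=[("jar",green,(.6445,.2033),up(np.vstack([disc(.0265,.068),disc(.0265,.056)]),.028),0,45,.09),
("cups",lambda h,s,v:orange(h,s,v)|((s<45)&(v>120)),(.6234,-.231),up(np.vstack([disc(.033,0),disc(.033,.023),disc(.027,.068)]),.003),0,0,0),
("case",lambda h,s,v:blue(h,s,v)&(s>150),(.5248,.4226,np.radians(175.4)),up(box(.11,.026,0,.024),.003),1,0,0),
("red",red,(.542,-.4096,np.radians(156.5)),up(tent(.064),.0182),1,0,0)]
for nm,fn,p,mod,yw,_,_ in L:
    o=[]
    for n,im in(("top",T),("scene",S)):
        c=proj(n,[p[0],p[1],.05])[0].astype(int); d=26
        m=mask(im,(c[0]-d,c[1]-d,c[0]+d,c[1]+d),fn); x,f=fit([(n,m)],mod,p,yw)
        o.append((x[:2]-p[:2])*1000); o.append((np.degrees(x[2]-p[2]) if yw else 0,f))
    print(nm,*[np.round(v,2) for v in o])
E
python3 chk.py
```

```text
26.5167 [ 0.32363842 -0.04339407  0.29778991]
jar [-13.22  -0.05] [0.   0.51] [  8.67 -55.9 ] [0.   0.62]
cups [8.05 7.16] [0.   0.43] [ 2.66 -4.75] [0.   0.31]
case [ 1.74 -1.11] [0.12 0.15] [ 4.02 -8.39] [-0.83  0.15]
red [0.71 0.7 ] [0.8  0.09] [-1.57  0.61] [0.7  0.06]
```

View pics/f_top.png

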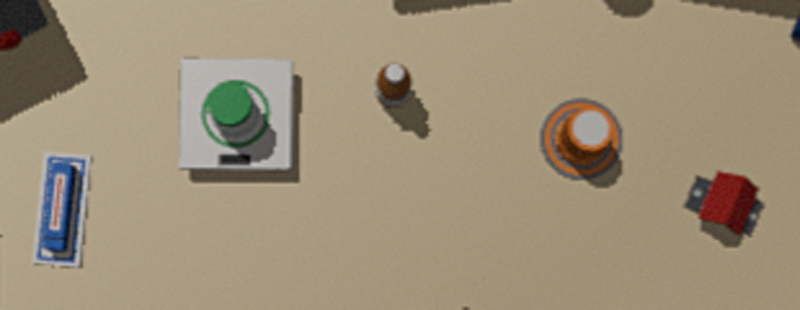

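View pics/f_scene.png

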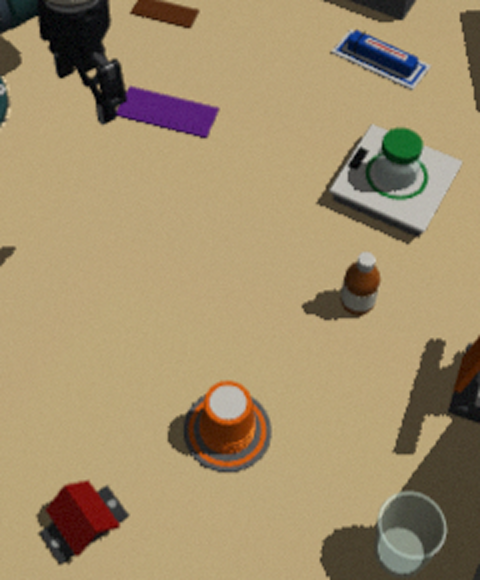

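Everything is on its mark by eye: jar at (230,103), cups (591,130), case (60,208), red (730,200). The jar and cups fits merged with their rings, so I'm measuring the white cup top and the lid alone.

```bash
python3 - <<'E'
from h import *
T=manip.get_image("top");S=manip.get_image("scene")
wt=lambda h,s,v:(s<45)&(v>130)
for nm,fn,p,z,op in(("jar",green,(.6445,.2033),.096,1),("cups",wt,(.6234,-.231),.071,0)):
    for n,im in(("top",T),("scene",S)):
        c=proj(n,[*p,z-.006*op])[0]; hsv=cv2.cvtColor(im,cv2.COLOR_RGB2HSV).astype(int)
        m=fn(*np.moveaxis(hsv,2,0)).astype(np.uint8); w=np.zeros_like(m); i,j=c.astype(int); w[j-20:j+20,i-20:i+20]=m[j-20:j+20,i-20:i+20]
        if op: w=cv2.morphologyEx(w,cv2.MORPH_OPEN,np.ones((5,5)))
        k,l,s,g=cv2.connectedComponentsWithStats(w); q=1+s[1:,4].argmax()
        print(nm,n,s[q],(ground(n,g[q],z-.006*op*(n=="scene"))-p)*1000)
E
```

```text
jar top [261 116  16  18 228] [-2.19352846 -1.85057975]
jar scene [406 164  20  18 291] [-1.13312564 -1.34723909]
cups top [402 128  13  13 130] [0.48717595 0.98144176]
cups scene [320 293  18  16 221] [-0.32561107  1.34388009]
```

```bash
python3 -c "
from workcell import manip
print(manip.sign_off())"
```

```text
the job is handed in; nothing more can be done
None
```

I put the jar, cups and case on their marks, nested the silvery angle on the saddle and the red one over it, then backed the open gripper away and handed the job in at about 27 s. `sign_off` reports no verdict, so the checks below are all I have.

| Object | Offset from target, top camera | Offset from target, scene camera |
|---|---|---|
| Jar | about 3 mm | about 2 mm |
| Cups | about 1 mm | about 1 mm |
| Red angle (from saddle centre) | about 1 mm, 0.8° | about 2 mm, 0.7° |
| Case | about 2 mm, 0.1° | about 9 mm, 0.8° |

- **Case:** the two cameras disagreed. I put the scene figure down to the blue outline merging with the blue case in the mask, because the gripper released the case within 1 mm of the pad centre and it looks centred. I did not re-measure it.
- **Jar and cups:** my first fit was spoiled the same way, by the coloured rings. The values above are from measuring only the lid and the white cup top.
- **Silvery angle:** I checked it by eye before the red one covered it, and it was square and even over the saddle. I did not measure it separately.
- **Nesting heights:** these were not measured directly. Light contact came at about the expected height for each angle, and the red angle's fit at the nested height agreed between cameras.
- **Forces and bottle:** the jar touched the scale at about 4 N, and force readings between moves stayed below 7 N. The bottle looked upright in its place, though I did not re-measure it.

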